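Draw the blue tape reel from its rack and present its label to the bench scanner

ROBOT

A 6-joint arm with a two-finger parallel gripper is mounted at the origin on a cart in front of the work surface, level with it; the furniture and walls round the work are solid. World frame = base frame: x ahead of the robot, y to its left, z up, the work surface at z = 0. Lengths are in mm, angles in rad, forces in N, time in s.
With the tool pointing down it reaches from about 250 to 725 mm from the base axis. Payload 9.7 kg.
Tool frame: the origin (TCP) lies midway between the tips of the shut fingers; the grasp point (between the pads) lies 19 mm behind it; z points along the fingers, y is the line along which they close (so a half turn about z gives the same grasp; the last joint's range is limited). The gripper opens to 85 mm and grips with 20 to 120 N. Pads are 22 mm wide; open, the fingers measure 114 mm over their backs; the gripper's body (76 mm by 85 mm) begins 54 mm behind the grasp point. The pads swing forward as they close: fully open they stand 13 mm farther back than shut.
Start: joints at [-1.194, 0.087, 0.176, 1.66, 0, 1.571], TCP at [202.368, -511.414, 231.284] pointing down, gripper open.
Joint ranges: [-3.13, 3.13], [-0.85, 1.81], [-1.15, 1.24], [-2.2, 2.28], [-1.44, 1.52], [-3.14, 3.14]. Speed limits (rad/s): [2.22, 2.22, 2.57, 3.14, 3.14, 3.14].

INTERFACE

Orientations are given as a unit quaternion [x, y, z, w].
In Python, from workcell import read_state, capture, camera_params, hand_in gives the robot as it stands.
- The arm moves only by the shell command python3 -m creep 'ROWS' [FORCE]. ROWS is JSON, a list of rows, each a list of 7 numbers: the turn, a rotation vector about the tool's x, y, z each as a share of 30 degrees, from -1 to 1, then the shift along the tool's x, y, z each as a share of 0.05 m, from -1 to 1, then the closure, from -1 (fully open) to 1 (shut). A call has 1 to 10 rows; each row shifts and turns the commanded pose from where the row before left it, along the tool's axes as they then stand; what a row does not reach is not made up. A row lasts 1/8 s, in which the tool goes at most 62.5 mm and 10.7 degrees, less where a joint would pass 70% of its speed; a pose out of reach is approached as far as the arm can. A call with a number of a shift or a turn outside -1 to 1 is refused whole. A call with a gripper value outside its range is refused whole. The fingers move at their own pace and stop on an object; FORCE is the grip in N (left out, the last holds). Time passes only in rows, so rows that do not move let the fingers close. It gives the time, the measured TCP pose, the force, the opening and the grip force at its end, in the units of the state.
- read_state(): the state, without advancing time (a new reading comes with each control period).
- capture(name): name is "side" or "top"; returns (picture, depth): 480x640x3 uint8, red, green, blue; 480x640 float32, mm along the optical axis (not along the pixel's ray), 0 where there is no reading.
- camera_params(name): a dict with "intrinsics" (3x3 intrinsics, pixels), "k1" (the pictures are not rectified: a ray, as slopes to the right and down, at radius r is drawn at 1 + k1 r^2 times it, then the intrinsics apply), "extrinsics" (4x4, takes a point from camera to world coordinates). Camera axes: x right, y down, z forward; pixel columns grow to the right and rows downward; lengths in mm; the calibration is good to about 2 mm. A picture is of the moment at which its call begins. camera_params takes no time and is no camera call.
- hand_in(): hands the job in; it is judged then, once.
The state is a dict: "clock": time; "joint_positions": joint angles; "joint_vel": joint speeds; "effort": joint torques, N m; "position": TCP position; "tcp_rot": TCP orientation; "ft_force": force on the tool from outside, world axes, zero at the start; "moment": the same for the moment, N m; "finger_gap": finger opening in mm; "finger_force": force on a finger pad.
Only numpy, scipy, OpenCV 4.12 (cv2) and the standard library are available. Lean on these libraries where they do the work, as an engineer would, in place of code of your own. Each camera call takes 0.05 s, during which the arm holds its last target. There are 200 camera calls.

TASK

Book out the blue component reel: swing the reel rack's keeper bar right back over the reels to its rear stop and leave it there, draw the blue reel up out of its slot, then turn it so that the label on its face looks squarely into the window of the bench scanner, centred about a hand's breadth (10 cm) in front of it. Finish while still holding the reel there, raised and still, with the gripper alone carrying it. Leave the other reels standing in their slots, do not touch the scanner, and disturb nothing else on the desk.

Things in the scene. Friction and masses are not known exactly. Their poses are not given: they have to be found in the camera images.
- reel_rack: grey sheet-metal rack, 180 mm deep (x) by 240 wide (y), fixed. Origin: centre of its underside, on the desk; x to its rear (away from the robot), y to the left along the slots. Reels stand on edge, discs parallel to x-z, at y = -94.5, -31.5, 31.5, 94.5 mm, in 18 mm slots between wires 95 mm high (clear after an 80 mm lift). Reel tops at 194 mm (teal 174); end plates at y = +-112, 134 mm high
- keeper_bar (a joint): hinge of the rack's keeper bar, a U of 7 mm rod barring the reels' way up: 0 rad shut, 1.6 at its rear stop. Axis: along the rack's y through rack x = 30, z = 115 mm. Its cross-rod, on a 124 mm radius, goes from rack x = -60, z = 200 mm up over (top 239 mm, at 0.81 rad) to x = 119, z = 202 mm. Needs under 2 N; before 0.8 rad it falls shut, after that on to the rear stop, where it stays
- keeper_grip (a point): centre of the orange grip sleeve (13 mm thick, 44 mm long) at the middle of the keeper bar's cross-rod, lying along the rack's y. Shut, it is 200 mm above the desk, over the 48 mm gap between the two middle reels. Moves with the bar; only its position matters
- reel_blue: blue tape reel: disc 178 mm across, 12 mm thick, 100 to 200 g, two 2 mm flanges with a hollow between; grip it across its thickness at the rim. Origin: centre of its unlabelled face; z is the disc's axis, out of the labelled face. In the rack (any of the four places) z is the rack's y (label to the left), x the rack's x, centre 105 mm up; 24 mm or more free on each side above the wires
- reel_label (a point): centre of the white label (50 x 29 mm) on the blue reel's face: 61 mm from the disc's axis towards the reel's -x (the rack's front side) and on the outer face, 12 mm along the reel's z; axes as the reel's
- reel_white: white reel, 178 mm across, 15 mm thick, standing in the rack; stays there. Origin: centre of one face
- reel_black: black reel, 178 mm across, 12 mm thick, standing in the rack; stays there. Origin: centre of one face
- reel_teal: teal reel, 160 mm across, 16 mm thick, standing in the rack; stays there. Origin: centre of one face
- scanner: hands-free bench scanner on the right, fixed to the desk: black round foot 90 mm across, bent neck, white head with its top about 300 mm above the desk. Origin: centre of the foot's underside; its front (-x) faces the robot. A bench meter (x 0.53 to 0.80, about 110 mm high) stands between it and the rack
- scanner_head: the scanner's head, 74 mm wide, 60 mm high, 68 mm long. Origin: centre of its dark red window, 232 mm above the desk. It looks along its own -x, which points towards the robot and 30 degrees (0.52 rad) downward; its y is level, z points up and towards the robot
- side_cutters: blue-handled side cutters, 136 mm long, lying on the desk; a bystander
- stamp: wooden hand stamp, 54 mm high, standing on the desk; a bystander
- kapton_tape: roll of amber tape, 62 mm across, 12 mm high, lying on the desk; a bystander

How it is judged (in metres and radians):
On the way, in this order (a step that is already met when the one before it is completed fails the run):
1. the keeper bar is swung back (past 1.3 rad) while the blue reel still stands in its slot (value of joint keeper_bar above 1.3 rad and distance of reel_blue from where it was at the start of the episode below 0.03 m), for 0.2 s.
2. the blue reel is drawn out above the dividers, held in the fingers, bar still back (z of reel_blue in the frame of reel_rack above 0.184 m and contact force between reel_blue and the fingers above 1 N and value of joint keeper_bar above 1.3 rad), for 0.2 s.
At the end, for the whole second after the job is handed in: Fingers alone hold the blue reel still, 130 mm or more up; its label, facing the window squarely (0.28 rad), is 50 to 200 mm before it and within 35 mm of its axis each way. The bar is back (past 1.3 rad), the other reels within 30 mm of their places (value of joint keeper_bar above 1.3 rad and contact force between reel_blue and the fingers above 1 N and x of reel_label in the frame of scanner_head between -0.2 and -0.05 m and y of reel_label in the frame of scanner_head between -0.035 and 0.035 m and z of reel_label in the frame of scanner_head between -0.035 and 0.035 m and angle between the z axis of reel_blue and the x axis of scanner_head, either way round below 0.28 rad and z of scanner_head in the frame of reel_blue above 0.05 m and height (world z) of reel_blue above 0.13 m and contact force between reel_blue and reel_rack below 0.1 N and contact force between reel_blue and scanner below 0.1 N and linear speed of reel_blue below 0.03 m/s and distance of each of reel_white, reel_black, reel_teal from where it was at the start of the episode below 0.03 m); the arm keeps its last pose, push and grip.
It fails at once if another reel was pushed or pulled over 40 mm from its place (distance of any of reel_white, reel_black, reel_teal from where it was at the start of the episode above 0.04 m).
It fails at once if the scanner was touched (over 2 N) by the reel or the robot (contact force between scanner and reel_blue above 2 N or contact force between scanner and the fingers above 2 N or contact force between scanner and the arm above 2 N).
It fails at once if a bystander on the desk was moved over 30 mm (distance of any of side_cutters, stamp, kapton_tape from where it was at the start of the episode above 0.03 m).
It also fails if it takes over 61 s, if anything falls off the work surface, if the arm or the gripper's body presses on something with over 40 N, if the wrist force passes 120 N, or if a joint passes its speed limit or range.

## Working session

There is one attempt and no reset: what is moved stays moved. The work goes in short steps, Python scripts to look and compute and a shell command to move; the robot and the scene stay as the last step left them, time stands still between calls to the robot, and variables do not carry over. Pictures are saved under pics/ and viewed, at most 10 in all, crops included, and the job is handed in when it is done.

```bash
ls; mkdir -p pics; cat > h.py <<'E'
import numpy as np, cv2, json
from workcell import *
def P(n):
    c=camera_params(n); return np.array(c["intrinsics"]),c["k1"],np.array(c["extrinsics"])
def pts(n,d):
    K,k1,E=P(n); h,w=d.shape
    v,u=np.mgrid[:h,:w].astype(float)
    xd=(u-K[0,2])/K[0,0]; yd=(v-K[1,2])/K[1,1]
    x,y=xd.copy(),yd.copy()
    for _ in range(8):
        s=1+k1*(x*x+y*y); x,y=xd/s,yd/s
    p=np.stack([x*d,y*d,d],-1)
    return p@E[:3,:3].T+E[:3,3]
def grab(n):
    im,d=capture(n); return im,d,pts(n,d)
E
python3 - <<'E'
from h import *
for n in("side","top"):
    im,d,p=grab(n); cv2.imwrite(f"pics/{n}0.png",im[:,:,::-1]); np.savez(f"{n}0.npz",im=im,p=p,d=d)
    print(n,P(n)[2].round(2).tolist(),(d==0).mean())
print(read_state())
E
```

```text
pics
side [[-0.99, -0.09, 0.14, 397.24], [-0.17, 0.45, -0.88, 997.9], [0.01, -0.89, -0.46, 682.24], [0.0, 0.0, 0.0, 1.0]] 0.0041015625
top [[-0.41, -0.88, 0.24, 111.89], [-0.91, 0.39, -0.11, 231.43], [0.0, -0.26, -0.97, 1872.99], [0.0, 0.0, 0.0, 1.0]] 0.004016927083333333
{'clock': 0.1, 'joint_positions': array([-1.19401921e+00,  8.74321166e-02,  1.75206528e-01,  1.65976476e+00,
       -6.17659498e-06,  1.57078539e+00]), 'joint_vel': array([-6.98272202e-04, -2.17234544e-03, -2.82966460e-05,  3.05409643e-04,
        1.30522959e-03, -1.67397844e-03]), 'effort': array([-7.57263342e-05, -5.21565378e+01,  4.65651512e+01,  1.60202599e-02,
       -2.64557076e-05,  1.86196615e-06]), 'position': array([ 202.28717005, -511.24347066,  230.63556828]), 'tcp_rot': array([ 9.82306096e-01,  1.87281547e-01, -1.14836697e-04, -5.85872031e-04]), 'ft_force': array([-0.21620601, -0.37949908, -0.20093397]), 'moment': array([-0.00749866,  0.00532857,  0.00109852]), 'finger_force': 0.0, 'finger_gap': 85.65191024081881}
```

View pics/side0.png

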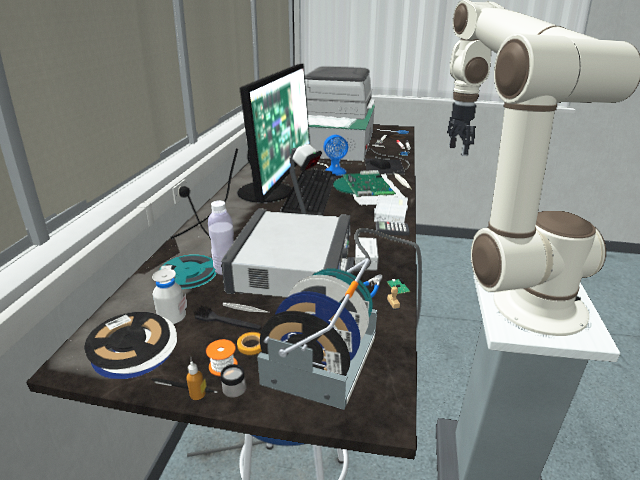

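View pics/top0.png

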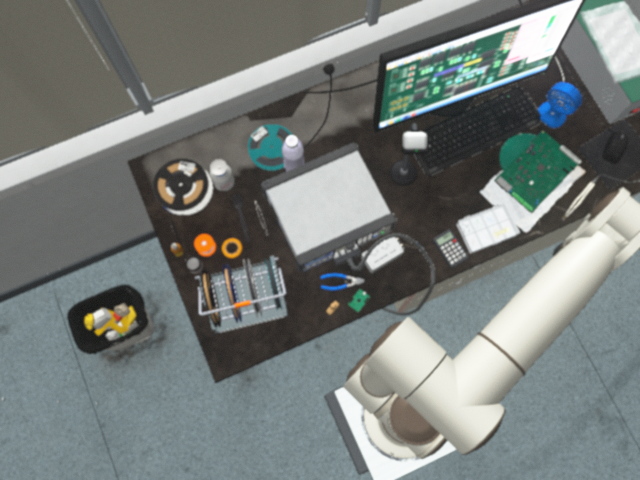

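Side view: the rack is at about (315,330), the reels from near to far are black, blue (300,300), white and teal, the orange grip is at (352,290) and the scanner head is at (307,157). In the top view the rack is at (240,295), the grip at (242,303) and the scanner head at (415,140).

```bash
python3 - <<'E'
from h import *
for n,roi in(("side",(255,380,220,400)),("top",(190,295,250,335))):
    z=np.load(f"{n}0.npz"); im,p=z["im"],z["p"]
    hsv=cv2.cvtColor(im,cv2.COLOR_RGB2HSV)
    R=np.zeros(im.shape[:2],bool); R[roi[2]:roi[3],roi[0]:roi[1]]=1
    H,S,V=[hsv[...,i].astype(int) for i in range(3)]
    def rep(nm,m,zmin,zmax):
        m=m&R&(p[...,2]>zmin)&(p[...,2]<zmax); q=p[m]
        if len(q)<4: print(n,nm,len(q)); return q
        print(n,nm,len(q),"med",np.median(q,0).round(1),"min",np.percentile(q,3,0).round(1),"max",np.percentile(q,97,0).round(1)); return q
    rep("orange",(H>5)&(H<22)&(S>190)&(V>180),170,240)
    b=rep("blue",(H>105)&(H<128)&(S>120),80,215)
    if n=="side":
        q=b[b[:,2]>105]; c=q.mean(0); u,s,vt=np.linalg.svd(q-c,full_matrices=False); print("blue normal",vt[2],s/np.sqrt(len(q)),c)
    rep("teal",(H>78)&(H<100)&(S>80),80,215)
    rep("white",(S<30)&(V>200),150,215)
    rep("dark",(V<60),120,210)
    # end plates top
    q=p[R&(p[...,2]>131-3)&(p[...,2]<137)]
# scanner head
for n,roi in(("side",(285,330,135,185)),("top",(395,435,120,160))):
    z=np.load(f"{n}0.npz"); im,p=z["im"],z["p"]
    hsv=cv2.cvtColor(im,cv2.COLOR_RGB2HSV)
    s=np.s_[roi[2]:roi[3],roi[0]:roi[1]]
    q=p[s].reshape(-1,3); h=hsv[s].reshape(-1,3).astype(int)
    m=(q[:,2]>190)&(q[:,2]<320)&(h[:,2]>130)&(h[:,1]<60)
    print(n,"head",m.sum(),np.percentile(q[m],[2,50,98],axis=0).round(1).tolist())
    m=(q[:,2]>190)&(q[:,2]<320)&(h[:,1]>110)&((h[:,0]<10)|(h[:,0]>168))
    print(n,"red",m.sum(),np.median(q[m],0) if m.sum() else 0)
    cv2.imwrite(f"pics/sc_{n}.png",cv2.resize(im[s][:,:,::-1],None,fx=8,fy=8,interpolation=cv2.INTER_CUBIC))
a=cv2.imread("pics/side0.png")[225:410,240:400]; b=cv2.imread("pics/top0.png")[245:345,180:300]
cv2.imwrite("pics/c1.png",np.hstack([cv2.resize(a,(400,462),interpolation=2),cv2.resize(b,(400,462),interpolation=2)]))
a=cv2.imread("pics/sc_side.png");b=cv2.imread("pics/sc_top.png")
cv2.imwrite("pics/c2.png",np.hstack([cv2.resize(a,(380,380)),cv2.resize(b,(380,380))]))
E
```

```text
side orange 71 med [464.2 304.6 207.7] min [457.4 284.5 204.1] max [470.7 323.  210. ]
side blue 1261 med [512.2 327.2 166.4] min [445.9 310.4  94.3] max [598.9 341.4 193.1]
blue normal [-0.15551887 -0.98620403 -0.0567053 ] [46.60341297 18.80421336  6.13719595] [515.50416831 325.8699769  165.08467515]
side teal 470 med [482.6 203.7 160.9] min [430.5 183.8  95.4] max [548.5 219.1 172.8]
side white 250 med [482.5 344.6 201.3] min [448.  177.6 158. ] max [558.8 420.2 206.7]
side dark 1579 med [529.8 386.1 163.6] min [460.8 261.2 124. ] max [614.8 401.8 192. ]
top orange 35 med [460.8 303.4 202.6] min [457.4 286.1 197.5] max [466.7 319.8 210.6]
top blue 3
top teal 0
top white 34 med [467.1 233.3 199.5] min [444.5 174.4 154.3] max [491.2 417.2 206.9]
top dark 83 med [529.  376.  137.5] min [441.1 207.9 121.4] max [616.2 392.3 164.1]
side head 322 [[668.0, -714.8, 194.8], [701.5, -316.2, 262.8], [822.0, -300.3, 281.7]]
side red 82 [ 664.69813767 -319.80414189  237.82417472]
top head 383 [[659.7, -363.2, 244.3], [684.8, -332.0, 270.3], [719.6, -302.9, 282.9]]
top red 0 0
```

View pics/c1.png

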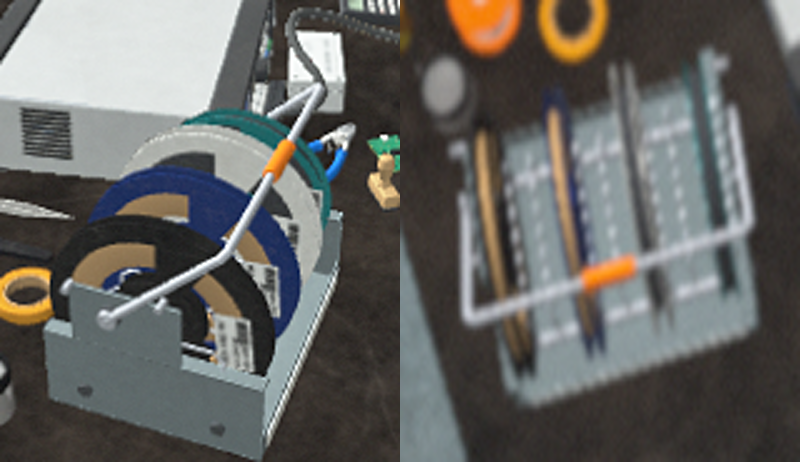

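View pics/c2.png

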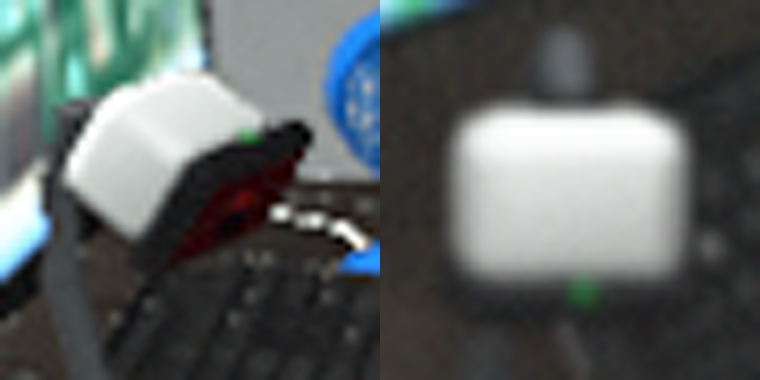

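The left crop confirms that blue is second from the left with its label on the left front, and that the orange grip sits between blue and white. The right crop shows the white head with its red window, facing the robot. Next I'll fit the rack and head axes.

```bash
python3 - <<'E'
from h import *
rng=np.random.default_rng(0)
def plane(q,t=2.0):
    best=None
    for _ in range(500):
        a=q[rng.choice(len(q),3,False)]; n=np.cross(a[1]-a[0],a[2]-a[0]); L=np.linalg.norm(n)
        if L<1: continue
        m=abs((q-a[0])@(n/L))<t
        if best is None or m.sum()>best.sum(): best=m
    r=q[best]; c=r.mean(0); n=np.linalg.svd(r-c,full_matrices=False)[2][2]; return n,c,best
z=np.load("side0.npz"); im,p=z["im"],z["p"]; hsv=cv2.cvtColor(im,cv2.COLOR_RGB2HSV).astype(int)
H,S,V=hsv[...,0],hsv[...,1],hsv[...,2]
R=np.zeros(H.shape,bool); R[220:400,255:380]=1
for nm,m,lo,hi in(("blue",(H>105)&(H<128)&(S>120),300,350),("all black",V<60,360,420),("white",(S<40)&(V>140),230,290),("teal",(H>78)&(H<100)&(S>80),180,225)):
    q=p[m&R&(p[...,2]>110)&(p[...,1]>lo)&(p[...,1]<hi)]; n,c,b=plane(q); n*=np.sign(n[1]); print(nm,len(q),b.sum(),n.round(3),"rack yaw",np.degrees(np.arctan2(-n[0],n[1])).round(2),c.round(1))
# blue circle: upper rim extent in x
q=p[(H>105)&(H<128)&(S>120)&R&(p[...,2]>80)&(p[...,1]>300)&(p[...,1]<350)]
print("blue top z",np.percentile(q[:,2],[95,99,100]).round(1))
for zz in(120,140,160,180):
    s=q[abs(q[:,2]-zz)<4]; print(zz,s[:,0].min().round(1),s[:,0].max().round(1),"half should be",np.sqrt(89**2-(zz-105)**2).round(1))
# cross rod in both views
for n in("side","top"):
    z=np.load(f"{n}0.npz"); P_=z["p"]
    m=(P_[...,2]>190)&(P_[...,2]<215)&(P_[...,0]>425)&(P_[...,0]<500)&(P_[...,1]>190)&(P_[...,1]<415)
    q=P_[m]; d=cv2.fitLine(q[:,:2].astype(np.float32),cv2.DIST_HUBER,0,.01,.01).ravel(); d[:2]*=np.sign(d[1]); print(n,"rod yaw",np.degrees(np.arctan2(-d[0],d[1])).round(2),len(q),d.round(2))
# head
for n,roi in(("side",(285,330,135,185)),("top",(395,435,120,160))):
    z=np.load(f"{n}0.npz"); s=np.s_[roi[2]:roi[3],roi[0]:roi[1]]
    q=z["p"][s].reshape(-1,3); h=cv2.cvtColor(z["im"],cv2.COLOR_RGB2HSV)[s].reshape(-1,3).astype(int)
    m=(q[:,2]>190)&(q[:,2]<320)&(q[:,0]>600)&(q[:,0]<780)&(q[:,1]>-420)&(q[:,1]<-250)
    w=q[m&(h[:,2]>130)&(h[:,1]<60)]
    for k in range(2):
        if len(w)<20: break
        nn,c,b=plane(w); print(n,"head plane",nn.round(3),c.round(1),b.sum(),len(w))
        if n=="top" and k==0:
            e=w[b]; print("rect",cv2.minAreaRect(e[:,:2].astype(np.float32)))
        w=w[~b]
    r=q[m&(h[:,1]>110)&((h[:,0]<10)|(h[:,0]>168))]
    if len(r)>10: nn,c,b=plane(r); print("red plane",nn.round(3),c.round(1),b.sum(),r.min(0).round(0),r.max(0).round(0), r.mean(0))
    dk=q[m&(h[:,2]<80)]
    print("foot?",)
z=np.load("top0.npz"); s=np.s_[145:200,380:430]; q=z["p"][s].reshape(-1,3); h=cv2.cvtColor(z["im"],cv2.COLOR_RGB2HSV)[s].reshape(-1,3)
m=(h[:,2]<35)&(q[:,2]>4)&(q[:,2]<40); print("foot",m.sum(),np.percentile(q[m],[5,50,95],axis=0).round(0))
E
```

```text
blue 1166 842 [ 0.181  0.984 -0.001] rack yaw -10.4 [519.8 327.4 164.5]
all black 1548 1070 [ 0.181  0.983 -0.008] rack yaw -10.44 [537.2 389.  157.8]
white 1159 758 [ 0.179  0.984 -0.001] rack yaw -10.31 [508.9 267.8 164. ]
teal 425 194 [ 0.196  0.98  -0.045] rack yaw -11.29 [487.8 209.  155.9]
blue top z [191.9 195.  196.5]
120 443.4 456.2 half should be 87.7
140 448.1 611.4 half should be 81.8
160 458.6 602.8 half should be 70.0
180 482.9 584.7 half should be 47.9
side rod yaw -10.28 344 [1.8000e-01 9.8000e-01 4.6685e+02 3.1544e+02]
top rod yaw -10.26 243 [1.8000e-01 9.8000e-01 4.6277e+02 3.0282e+02]
side head plane [ 0.4   -0.231 -0.887] [ 686.4 -327.5  273.5] 88 273
side head plane [-0.345 -0.932 -0.115] [ 706.  -308.6  255.5] 73 185
red plane [-0.798  0.338 -0.498] [ 665.1 -321.7  235.9] 77 [ 646. -356.  215.] [ 687. -291.  253.] [ 665.37910355 -321.23842958  235.9752693 ]
foot?
top head plane [ 0.356 -0.227 -0.907] [ 682.5 -332.9  269.7] 125 383
rect ((682.26123046875, -333.412841796875), (60.157691955566406, 39.07658386230469), 63.719120025634766)
top head plane [-0.313  0.21   0.926] [ 681.8 -331.6  273.8] 75 258
foot?Traceback (most recent call last):
  File "<stdin>", line 43, in <module>
    return _quantile_unchecked(
        a, q, axis, out, overwrite_input, method, keepdims, weights)
    return _ureduce(a,
                    func=_quantile_ureduce_func,
    ...<5 lines>...
                    overwrite_input=overwrite_input,
                    method=method)
    r = func(a, **kwargs)
    result = _quantile(arr,
                       quantiles=q,
    ...<2 lines>...
                       out=out,
                       weights=wgt)
    slices_having_nans = np.isnan(arr[-1, ...])
                                  ~~~^^^^^^^^^
IndexError: index -1 is out of bounds for axis 0 with size 0
```

```bash
python3 -m creep '[[0,0,-0.174,1,-0.1,-0.2,1],[0,0,-0.174,1,-0.1,-0.2,1],[0,0,-0.174,1,-0.1,-0.2,1],[0,0,-0.174,1,-0.1,-0.2,1],[0,0,-0.174,1,-0.1,-0.2,1],[0,0,-0.174,1,-0.1,-0.2,1],[0,0,-0.174,1,-0.1,-0.2,1],[0,0,-0.174,1,-0.1,-0.2,1],[0,0,-0.174,1,-0.1,-0.2,1],[0,0,-0.174,1,-0.1,-0.2,1]]'
cat >> h.py <<'E'
from scipy.spatial.transform import Rotation as Ro
def to(pos,R=None):
    "remaining move in tool axes: shift mm, turn deg"
    s=read_state(); A=Ro.from_quat(s["tcp_rot"]); 
    print("at",s["position"].round(1),"t",round(s["clock"],2),"ft",s["ft_force"].round(1),"gap",round(s["finger_gap"],1),"q",s["joint_positions"].round(2))
    print("tool axes x,y,z",A.as_matrix().T.round(3).tolist())
    print("shift",(A.inv().apply(np.array(pos)-s["position"])).round(1))
    if R is not None: print("turn deg",np.degrees((A.inv()*Ro.from_matrix(R)).as_rotvec()).round(1))
X=np.array([np.cos(np.radians(10.35)),-np.sin(np.radians(10.35)),0]);Y=np.array([-X[1],X[0],0]);Z=np.array([0,0,1.])
RG=np.column_stack([-X,Y,-Z])
def rack(x,y,z): return (462+x)*X+(379.5+y)*Y+z*Z
E
python3 -c "
from h import *
to(rack(-100,0,300),RG)"
```

```text
clock: 1.35
position: [509.7, -133.7, 331.1]
tcp_rot: [0.799, 0.602, -0.0, -0.0]
ft_force: [-0.3, -0.4, -0.2]
finger_gap: 0.1
finger_force: 0.0
at [ 509.7 -133.7  331.1] t 1.35 ft [-0.3 -0.4 -0.2] gap 0.1 q [-0.26  0.1   0.38  1.86 -0.    1.59]
tool axes x,y,z [[0.276, 0.961, -0.0], [0.961, -0.276, -0.001], [-0.001, 0.0, -1.0]]
shift [ 401.2 -204.2   31.2]
turn deg [ -0.   -0.  -95.7]
```

```bash
python3 -m creep '[[0,0,-0.319,0.94,0.36,0,1],[0,0,-0.319,0.94,0.36,0,1],[0,0,-0.319,0.94,0.36,0,1],[0,0,-0.319,0.94,0.36,0,1],[0,0,-0.319,0.94,0.36,0,1],[0,0,-0.319,0.94,0.36,0,1],[0,0,-0.319,0.94,0.36,0,1],[0,0,-0.319,0.94,0.36,0,1],[0,0,-0.319,0.94,0.36,0,1],[0,0,-0.319,0.94,0.36,0,1]]'
python3 -c "
from h import *
to(rack(-100,0,190),RG)"
```

```text
clock: 2.6
position: [462.3, 311.0, 330.4]
tcp_rot: [0.089, 0.996, -0.0, -0.001]
ft_force: [-0.3, 0.2, -0.2]
finger_gap: -0.3
finger_force: 0.0
at [462.3 311.  330.4] t 2.6 ft [-0.3  0.2 -0.2] gap -0.3 q [0.59 0.17 0.47 1.87 0.   0.77]
tool axes x,y,z [[-0.984, 0.177, 0.001], [0.177, 0.984, -0.001], [-0.001, -0.001, -1.0]]
shift [ 36.7  -9.3 140.4]
turn deg [-0.1 -0.1  0.2]
```

```bash
python3 -m creep '[[0,0,0,0.75,-0.19,0,1],[0,0,0,0,0,0.9,1],[0,0,0,0,0,0.95,1],[0,0,0,0,0,0.9,1],[0,0,0,0,0,0,1]]'
python3 - <<'E'
from h import *
to(rack(-100,0,190),RG)
im,d,p=grab("side"); cv2.imwrite("pics/s1.png",cv2.resize(im[150:410,220:480][:,:,::-1],(600,600),interpolation=2))
E
```

```text
clock: 3.22
position: [423.1, 306.1, 190.5]
tcp_rot: [0.092, 0.996, -0.002, -0.002]
ft_force: [-0.2, 0.4, 0.9]
finger_gap: -0.3
finger_force: 0.0
at [423.1 306.1 190.5] t 3.23 ft [-0.2  0.4  0.9] gap -0.3 q [0.63 0.02 0.02 1.58 0.   0.81]
tool axes x,y,z [[-0.983, 0.182, 0.004], [0.182, 0.983, -0.005], [-0.005, -0.004, -1.0]]
shift [-0.8  2.4  0.5]
turn deg [-0.3 -0.3 -0.2]
```

View pics/s1.png

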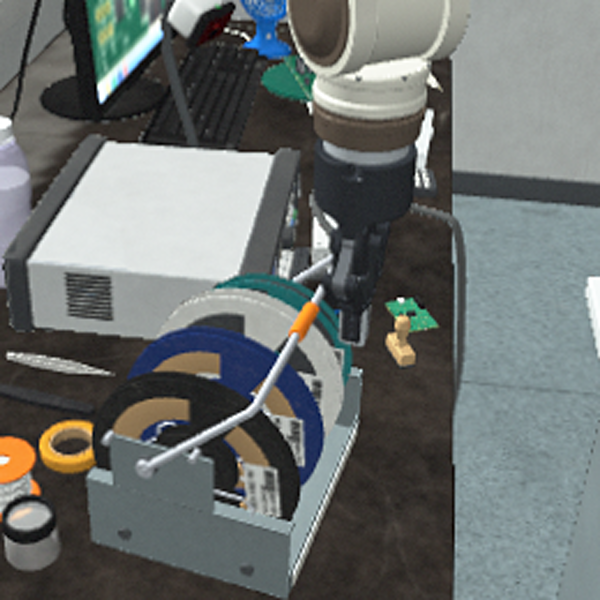

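The closed fingers stand at (355,315), just in front of the orange sleeve at (303,320), which matches the calculation. Now I push the bar over.

```bash
python3 -m creep '[[0,0,0,-0.3,0,0,1],[0,0,0,-0.3,0,0,1],[0,0,0,-0.3,0,-0.1,1],[0,0,0,-0.3,0,-0.1,1],[0,0,0,-0.3,0,-0.1,1],[0,0,0,-0.3,0,-0.1,1]]'
python3 -m creep '[[0,0,0,-0.3,0,-0.1,1],[0,0,0,-0.3,0,0,1],[0,0,0,-0.3,0,0,1],[0,0,0,-0.3,0,0,1],[0,0,0,-0.2,0,0,1],[0,0,0,0,0,0,1],[0,0,0,0,0,0,1]]'
python3 - <<'E'
from h import *
to(rack(0,31.5,280),RG)
im,d,p=grab("side"); cv2.imwrite("pics/s2.png",cv2.resize(im[150:410,220:480][:,:,::-1],(600,600),interpolation=2))
E
```

```text
clock: 4.03
position: [515.2, 290.7, 215.5]
tcp_rot: [0.092, 0.996, 0.001, 0.001]
ft_force: [0.6, -0.5, 0.0]
finger_gap: 0.1
finger_force: 0.2
clock: 4.9
position: [581.8, 278.0, 218.8]
tcp_rot: [0.092, 0.996, -0.0, -0.0]
ft_force: [0.6, -1.1, -0.7]
finger_gap: 0.3
finger_force: 0.0
at [581.8 278.  218.8] t 4.9 ft [ 0.6 -1.1 -0.7] gap 0.3 q [0.45 0.32 0.42 1.67 0.   0.63]
tool axes x,y,z [[-0.983, 0.182, 0.0], [0.182, 0.983, -0.0], [-0.0, -0.0, -1.0]]
shift [ 60.5  32.8 -61.2]
turn deg [-0.  -0.  -0.2]
```

View pics/s2.png

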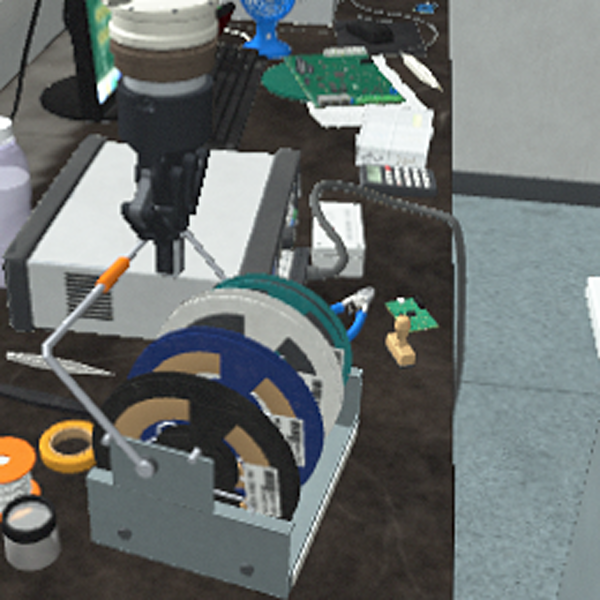

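The bar lies at the rear, with its sleeve at (115,275), and the reels still stand. Next: rise, move over the blue reel and open partway.

```bash
python3 -m creep '[[0,0,0,0.1,0,-0.62,0.06],[0,0,0,0.6,0.33,-0.6,0.06],[0,0,0,0.5,0.33,0,0.06],[0,0,0,0,0,0,0.06],[0,0,0,0,0,0,0.06]]'
python3 - <<'E'
from h import *
to(rack(0,31.5,161),RG)
im,d,p=grab("side"); H,S,V=[c.astype(int) for c in cv2.split(cv2.cvtColor(im,cv2.COLOR_RGB2HSV))]
def rk(q): return np.array([q@X-462,q@Y-379.5,q[...,2]]).T
o=rk(p[(H>5)&(H<22)&(S>190)&(V>180)&(p[...,2]>180)&(p[...,2]<250)&(p[...,1]<340)&(p[...,0]<720)&(p[...,1]>200)]); print("sleeve rack",len(o),np.median(o,0))
b=rk(p[(H>105)&(H<128)&(S>120)&(p[...,2]>100)&(p[...,2]<210)]); b=b[(abs(b[:,1]-31)<25)&(abs(b[:,0])<100)]
print("blue y pct",np.percentile(b[:,1],[5,25,50,75,95]).round(1),len(b))
for zz in(140,150,160,170,180):
    s=b[abs(b[:,2]-zz)<4]; print(zz,np.percentile(s[:,0],[1,99]).round(1),s[:,0].min()+s[:,0].max())
a=im[100:360,220:480][:,:,::-1]; im2,_,_=grab("top"); c=im2[215:345,170:300][:,:,::-1]
cv2.imwrite("pics/s3.png",np.hstack([cv2.resize(a,(400,400),interpolation=2),cv2.resize(c,(400,400),interpolation=2)]))
E
```

```text
clock: 5.58
position: [529.0, 321.2, 279.7]
tcp_rot: [0.091, 0.996, -0.0, 0.0]
ft_force: [0.2, -0.8, 0.9]
finger_gap: 40.3
finger_force: 0.0
at [529.  321.2 279.7] t 5.58 ft [ 0.2 -0.8  0.9] gap 40.3 q [ 0.55  0.29  0.51  1.79 -0.    0.73]
tool axes x,y,z [[-0.983, 0.182, -0.0], [0.182, 0.983, -0.0], [0.0, -0.0, -1.0]]
shift [  0.7   0.  118.7]
turn deg [-0.   0.  -0.1]
sleeve rack 48 [116.12575541   5.66566695 210.15602455]
blue y pct [24.2 33.9 35.6 36.5 37.5] 1263
140 [-81.   82.7] 2.13501055766352
150 [-75.7  78.3] 2.710670688333721
160 [-69.2  70.6] 2.0607061796036987
170 [-62.8  65.7] 2.986534525639911
180 [-50.7  53.1] 3.1614928980658874
```

View pics/s3.png

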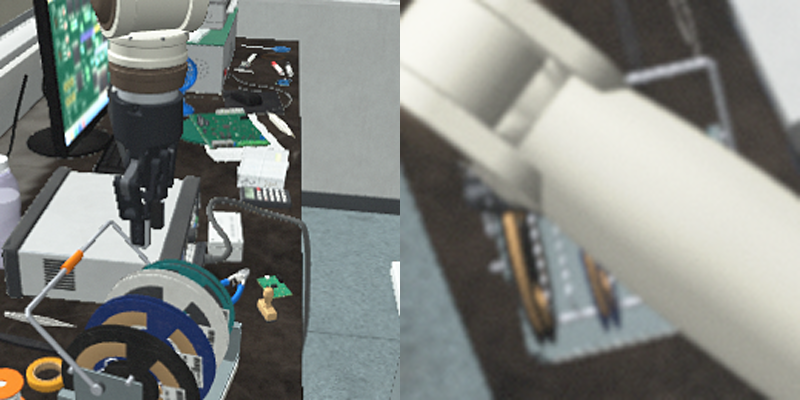

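The open fingers hang above the blue reel, and the numbers put them within 2 mm of its mid-plane. Descend and grip.

```bash
python3 -m creep '[[0,0,0,0,-0.02,0.6,0.06],[0,0,0,0,0,0.6,0.06],[0,0,0,0,0,0.6,0.06],[0,0,0,0,0,0.57,0.06],[0,0,0,0,0,0,0.06]]' 50 && python3 -m creep '[[0,0,0,0,0,0,1],[0,0,0,0,0,0,1],[0,0,0,0,0,0,1],[0,0,0,0,0,0,1],[0,0,0,0,0,0,1]]' 50; python3 -c "
from h import *
to(rack(0,31.5,161),RG)"
```

```text
clock: 6.3
position: [528.2, 319.2, 158.8]
tcp_rot: [0.092, 0.996, -0.001, -0.002]
ft_force: [-0.0, 0.9, -0.1]
finger_gap: 39.9
finger_force: 0.0
clock: 6.92
position: [529.4, 320.9, 162.7]
tcp_rot: [0.092, 0.996, 0.001, 0.001]
ft_force: [0.5, 1.7, 5.4]
finger_gap: 11.8
finger_force: 51.1
at [529.4 320.9 162.7] t 6.92 ft [0.5 1.7 5.4] gap 11.8 q [0.54 0.24 0.21 1.54 0.   0.73]
tool axes x,y,z [[-0.983, 0.182, -0.002], [0.182, 0.983, 0.002], [0.002, 0.002, -1.0]]
shift [1.1 0.2 1.7]
turn deg [ 0.1  0.1 -0.2]
```

Gripped: gap 11.8 mm, 51 N. Lift straight up.

```bash
python3 -m creep '[[0,0,0,0,0,-0.2,1],[0,0,0,0,0,-0.4,1],[0,0,0,0,0,-0.5,1],[0,0,0,0,0,-0.5,1],[0,0,0,0,0,-0.5,1],[0,0,0,0,0,0,1],[0,0,0,0,0,0,1],[0,0,0,0,0,0,1]]'; python3 -m creep '[[0,0,0,0,0,-0.5,1],[0,0,0,0,0,-0.5,1],[0,0,0,0,0,-0.5,1],[0,0,0,0,0,-0.5,1],[0,0,0,0,0,0,1]]'
python3 - <<'E'
from h import *
h=np.array([.791,-.352,.5]);h/=np.linalg.norm(h); t=-(Z-h[2]*h);t/=np.linalg.norm(t); xr=np.cross(h,t)
RF=np.column_stack([xr,h,t]); print(np.linalg.det(RF),xr)
to([533,-329,227.5],RF)
im,d,p=grab("side"); cv2.imwrite("pics/s4.png",cv2.resize(im[20:410,140:480][:,:,::-1],(523,600),interpolation=2))
E
```

```text
clock: 7.92
position: [528.6, 320.2, 264.9]
tcp_rot: [0.092, 0.996, -0.001, -0.001]
ft_force: [0.8, 0.2, -1.2]
finger_gap: 12.3
finger_force: 50.0
clock: 8.55
position: [529.2, 320.6, 367.1]
tcp_rot: [0.092, 0.996, 0.001, 0.001]
ft_force: [0.6, 1.1, -1.2]
finger_gap: 11.8
finger_force: 50.0
1.0 [0.40656709 0.91362093 0.        ]
at [529.2 320.6 367.1] t 8.55 ft [ 0.6  1.1 -1.2] gap 11.8 q [ 0.54  0.39  0.82  2.   -0.    0.73]
tool axes x,y,z [[-0.983, 0.182, -0.001], [0.182, 0.983, 0.001], [0.002, 0.001, -1.0]]
shift [-122.  -638.2  138.9]
turn deg [-21.2 -27.  100.8]
```

View pics/s4.png

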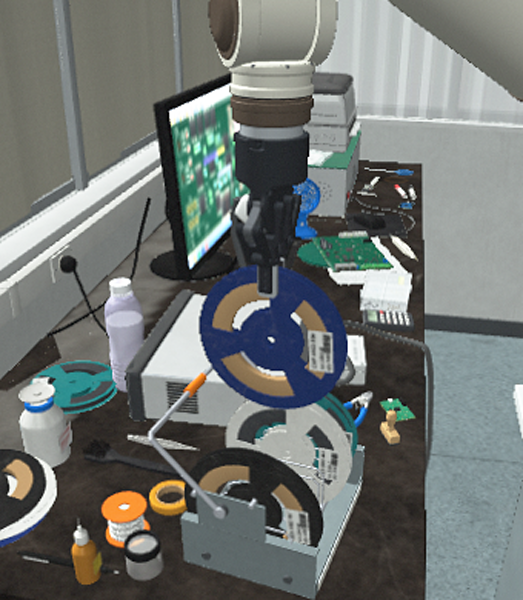

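The blue reel hangs clear of the rack with its label at (318,350). The other reels still stand and the bar is still back. Next I'll work out the swing to the scanner.

```bash
python3 - <<'E'
from h import *
A=Ro.from_quat(read_state()["tcp_rot"]); n=14; w=np.array([500-529,-290-320.6,0])/n
for k in range(n): print(k,(((A*Ro.from_rotvec([0,0,np.radians(7.5*k)])).inv().apply(w))/50).round(2))
E
```

```text
0 [-0.12 -0.87 -0.  ]
1 [-0.23 -0.84 -0.  ]
2 [-0.34 -0.81 -0.  ]
3 [-0.44 -0.75 -0.  ]
4 [-0.54 -0.69 -0.  ]
5 [-0.62 -0.61 -0.  ]
6 [-0.7  -0.53 -0.  ]
7 [-0.76 -0.43 -0.  ]
8 [-0.81 -0.33 -0.  ]
9 [-0.84 -0.22 -0.  ]
10 [-0.87 -0.11 -0.  ]
11 [-0.87  0.   -0.  ]
12 [-0.87  0.12 -0.  ]
13 [-0.84  0.23 -0.  ]
```

```bash
python3 -m creep '[[0,0,0.1,-0.05,-0.3,0,1],[0,0,0.2,-0.08,-0.5,0,1],[0,0,0.25,-0.2,-0.8,0,1],[0,0,0.25,-0.32,-0.8,0,1],[0,0,0.25,-0.42,-0.75,0,1],[0,0,0.25,-0.52,-0.7,0,1],[0,0,0.25,-0.6,-0.62,0,1],[0,0,0.25,-0.68,-0.53,0,1]]' 70; python3 -m creep '[[0,0,0.25,-0.76,-0.45,0,1],[0,0,0.25,-0.8,-0.35,0,1],[0,0,0.25,-0.83,-0.22,0,1],[0,0,0.25,-0.85,-0.12,0,1],[0,0,0.25,-0.85,0,0,1],[0,0,0.25,-0.6,0.1,0,1],[0,0,0.2,-0.3,0.07,0,1],[0,0,0,0,0,0,1]]'
cat >> h.py <<'E'
hh=np.array([.791,-.352,.5]);hh/=np.linalg.norm(hh); tt=-(Z-hh[2]*hh);tt/=np.linalg.norm(tt)
RF=np.column_stack([np.cross(hh,tt),hh,tt])
E
python3 -c "
from h import *
to([533,-329,227.5],RF)"
```

```text
clock: 9.6
position: [501.7, 21.8, 365.1]
tcp_rot: [0.537, 0.844, -0.0, -0.0]
ft_force: [0.1, -0.4, -0.9]
finger_gap: 11.3
finger_force: 73.1
clock: 10.6
position: [480.1, -238.2, 365.1]
tcp_rot: [0.847, 0.532, -0.001, -0.001]
ft_force: [-0.0, 0.8, -1.7]
finger_gap: 11.4
finger_force: 73.0
at [ 480.1 -238.2  365.1] t 10.6 ft [-0.   0.8 -1.7] gap 11.4 q [-0.46  0.16  0.52  1.94 -0.    1.56]
tool axes x,y,z [[0.433, 0.901, -0.0], [0.901, -0.433, -0.002], [-0.002, 0.001, -1.0]]
shift [-58.9  87.3 137.4]
turn deg [-30.1   0.5  -1.7]
```

```bash
python3 -m creep '[[-0.25,0,0,-0.3,0,0,1],[-0.25,0,0,-0.3,0,0,1],[-0.25,0,0,-0.3,0,0,1],[-0.25,0,0,-0.28,0,0,1],[0,0,-0.05,0,0,0,1],[0,0,0,0,0,0,1]]'
python3 -c "
from h import *
to([533,-329,227.5],RF)"
```

```text
clock: 11.35
position: [455.7, -289.8, 366.7]
tcp_rot: [0.81, 0.527, 0.135, 0.22]
ft_force: [0.0, 0.6, -0.8]
finger_gap: 11.8
finger_force: 73.1
at [ 455.7 -289.8  366.7] t 11.35 ft [ 0.   0.6 -0.8] gap 11.8 q [-0.61 -0.38 -0.08  1.36  0.08  1.4 ]
tool axes x,y,z [[0.409, 0.913, -0.014], [0.794, -0.348, 0.499], [0.451, -0.215, -0.867]]
shift [ -2.3   5.5 163.8]
turn deg [-0.1  0.7  0.3]
```

```bash
python3 -m creep '[[0,0,0,0,0,0.4,1],[0,0,0,0,0,0.5,1],[0,0,0,0,0,0.5,1],[0,0,0,0,0,0.5,1],[0,0,0,0,0,0.5,1],[0,0,0,0,0,0.5,1],[0,0,0,0,0,0.3,1],[0,0,0,0,0,0.08,1],[0,0,0,0,0,0,1],[0,0,0,0,0,0,1]]'
python3 - <<'E'
from h import *
to([533,-329,227.5],RF)
for n in("side","top"):
    im,d,p=grab(n); np.savez(f"{n}5.npz",im=im,p=p,d=d)
    c=im[100:260,250:410] if n=="side" else im[90:250,330:490]
    cv2.imwrite(f"pics/{n}5.png",cv2.resize(c[:,:,::-1],(400,400),interpolation=2))
cv2.imwrite("pics/s5.png",np.hstack([cv2.imread("pics/side5.png"),cv2.imread("pics/top5.png")]))
E
```

```text
clock: 12.6
position: [530.0, -325.8, 225.5]
tcp_rot: [0.81, 0.526, 0.135, 0.221]
ft_force: [-0.7, -0.4, -0.5]
finger_gap: 11.8
finger_force: 73.0
at [ 530.  -325.8  225.5] t 12.6 ft [-0.7 -0.4 -0.5] gap 11.8 q [-0.58 -0.27 -0.27  1.04  0.07  1.43]
tool axes x,y,z [[0.41, 0.912, -0.013], [0.792, -0.349, 0.501], [0.452, -0.216, -0.865]]
shift [-1.7  4.5  0.3]
turn deg [0.1 0.8 0.2]
```

View pics/s5.png

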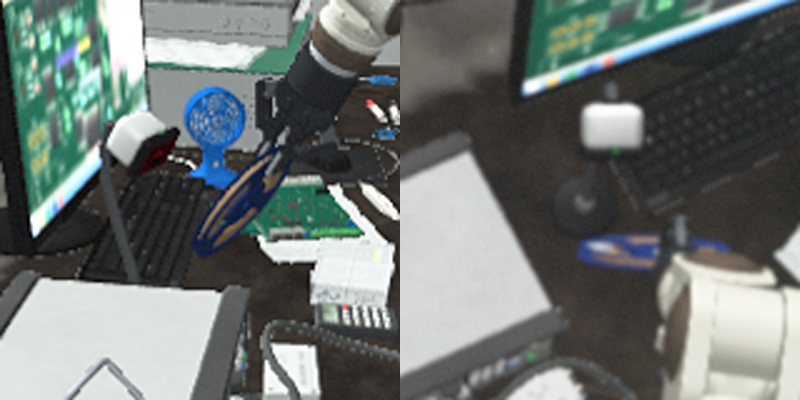

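The reel is parallel to the window. In the top crop its label is at (597,247), below the head at (612,125). I'll check the label position from depth.

```bash
python3 - <<'E'
from h import *
W=np.array([667,-322,232.]); B=np.column_stack([hh,np.cross(np.cross(hh,tt),hh)*0+np.cross(-tt,hh),-tt])
print("head axes",B.T.round(2).tolist())
for n,(a,b,c,e) in(("side",(100,260,250,410)),("top",(90,250,330,490))):
    z=np.load(f"{n}5.npz"); im,p=z["im"][a:b,c:e],z["p"][a:b,c:e]
    H,S,V=[q.astype(int) for q in cv2.split(cv2.cvtColor(im,cv2.COLOR_RGB2HSV))]
    g=(p-W)@B
    near=(abs(g[...,0]+104)<25)&(abs(g[...,1])<180)&(abs(g[...,2])<130)
    m=near&(H>105)&(H<128)&(S>110); q=p[m]
    cc=q.mean(0); u,s,vt=np.linalg.svd(q-cc,full_matrices=False); nn=vt[2]*np.sign(vt[2]@hh)
    gq=g[m]; print(n,"blue",m.sum(),"normal",nn.round(2),"angle",np.degrees(np.arccos(nn@hh)).round(1),"head-frame pct",np.percentile(gq,[1,50,99],axis=0).round(0).tolist())
    m=near&(S<60)&(V>140); lab,k=cv2.connectedComponents(m.astype(np.uint8))[::-1]
    for i in range(1,k if isinstance(k,int) else 1): pass
    num,lb,st,ce=cv2.connectedComponentsWithStats(m.astype(np.uint8))
    for i in range(1,num):
        if st[i,4]>8: print(" white",st[i,4],ce[i].round(0),np.median(g[lb==i],0).round(0),g[lb==i].min(0).round(0),g[lb==i].max(0).round(0))
print("expected label by kinematics is (-100,0,0)")
E
```

```text
head axes [[0.79, -0.35, 0.5], [0.41, 0.91, 0.0], [-0.46, 0.2, 0.87]]
side blue 356 normal [ 0.78 -0.39  0.48] angle 2.7 head-frame pct [[-115.0, -140.0, -84.0], [-113.0, -37.0, -3.0], [-101.0, 24.0, 85.0]]
 white 223 [ 48. 119.] [-107.  142.  -83.] [-129.   90. -100.] [-79. 180. -69.]
top blue 136 normal [ 0.8  -0.32  0.5 ] angle 2.1 head-frame pct [[-118.0, -142.0, -79.0], [-106.0, -31.0, -2.0], [-105.0, 28.0, 74.0]]
 white 450 [32. 93.] [-106.  141.  -90.] [-129.   89. -117.] [-79. 180. -62.]
 white 16 [98. 96.] [-107.  -57.  -56.] [-109.  -71.  -72.] [-105.  -46.  -28.]
 white 36 [81. 99.] [-106.   -1.   14.] [-109.  -14.  -30.] [-105.   15.   56.]
expected label by kinematics is (-100,0,0)
```

```bash
python3 -m creep '[[0,0,0,0,0.1,0.12,1],[0,0,0,0,0,0,1],[0,0,0,0,0,0,1],[0,0,0,0,0,0,1],[0,0,0,0,0,0,1],[0,0,0,0,0,0,1]]'
python3 - <<'E'
from h import *
im,d,p=grab("side"); H,S,V=[c.astype(int) for c in cv2.split(cv2.cvtColor(im,cv2.COLOR_RGB2HSV))]
o=p[(H>5)&(H<22)&(S>190)&(V>180)&(p[...,2]>180)&(p[...,2]<250)&(p[...,1]>200)&(p[...,1]<340)&(p[...,0]<720)]
print("sleeve rack x,z",np.median(o@X)-462,np.median(o[:,2]))
s=read_state(); print(abs(s["joint_vel"]).max(),s["finger_force"])
print(hand_in())
E
```

```text
clock: 13.45
position: [536.5, -328.7, 221.6]
tcp_rot: [0.81, 0.526, 0.135, 0.221]
ft_force: [1.0, -0.3, -2.4]
finger_gap: 11.9
finger_force: 73.0
sleeve rack x,z 116.58336415181702 209.9518225143308
0.0011638887054462982 72.99712263602487
the job is handed in; nothing more can be done
None
```

I handed the job in at 13.5 s with the gripper holding the blue reel still, its label square to the scanner window about 10 cm away, and the keeper bar at its rear stop; hand-in returned no verdict, so the result isn't confirmed.

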